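Read a medicine jar on the label reader and put it away

ROBOT

A 6-joint arm with a two-finger parallel gripper is mounted at the origin on the work surface. World frame = base frame: x ahead of the robot, y to its left, z up, the work surface at z = 0. Lengths are in m, angles in rad, forces in N, time in s.
With the tool pointing down it reaches from about 0.425 to 0.95 m from the base axis. Payload 3.5 kg.
Tool frame: the origin (TCP) lies midway between the tips of the shut fingers; the grasp point (between the pads) lies 19 mm behind it; z points along the fingers, y is the line along which they close (so a half turn about z gives the same grasp; the last joint's range is limited). The gripper opens to 85 mm and grips with 20 to 120 N. Pads are 22 mm wide; open, the fingers measure 114 mm over their backs; the gripper's body (76 mm by 85 mm) begins 54 mm behind the grasp point. The pads swing forward as they close: fully open they stand 13 mm farther back than shut.
Start: joints at [1.137, 0.286, 1.577, -0, 1.279, -0.15], TCP at [0.189, 0.648, 0.205] pointing down, gripper open.
Joint ranges: [-2.77, 2.77], [-0.9, 2.22], [0.21, 2.48], [-1.53, 4.67], [0.24, 2.81], [-2.84, 2.84]. Speed limits (rad/s): [2.79, 2.79, 3.14, 3.14, 3.14, 3.14].

INTERFACE

Orientations are given as a rotation vector (axis times angle).
In Python, from cell import arm gives the robot as it stands. The module is installed in compiled form; this text tells all that it offers.
- The arm moves only by the shell command python3 -m pendant 'ROWS' [FORCE]. ROWS is JSON, a list that holds one entry, the list of rows, each a list of 7 numbers: the turn, a rotation vector about the tool's x, y, z in degrees, then the shift along the tool's x, y, z in m, then the closure, from -1 (fully open) to 1 (shut). A call has 1 to 20 rows; each row shifts and turns the commanded pose from where the row before left it, along the tool's axes as they then stand; what a row does not reach is not made up. A row lasts 1/12 s, in which the tool goes at most 41.7 mm and 7.16 degrees, less where a joint would pass 70% of its speed; a pose out of reach is approached as far as the arm can. A call is refused whole if a number of a shift passes 0.0417 or a number of a turn 7.16, either way. A call with a gripper value outside its range is refused whole. The fingers move at their own pace and stop on an object; FORCE is the grip in N (left out, the last holds). Time passes only in rows, so rows that do not move let the fingers close. It gives the time, the measured TCP pose, the force, the opening and the grip force at its end, in the units of the state.
- arm.read_state(): the state, without advancing time (a new reading comes with each control period).
- arm.camera(name): name is "side" or "top" or "wrist"; returns a dict with "img" (384x512x3 uint8, red, green, blue), "range_z" (384x512 float32, m along the optical axis (not along the pixel's ray), 0 where there is no reading), "fx", "fy", "cx", "cy" (pixels), "k1" (the pictures are not rectified: a ray, as slopes to the right and down, at radius r is drawn at 1 + k1 r^2 times it, then the intrinsics apply), "rvec" (rotation vector, rad) and "tvec" (3), from world to camera coordinates, as OpenCV has them. Camera axes: x right, y down, z forward; pixel columns grow to the right and rows downward; lengths in m; the calibration is good to about 2 mm. A picture is of the moment at which its call begins.
- arm.job_done(): hands the job in; it is judged then, once.
The state is a dict: "t": time; "joint_pos": joint angles; "qd": joint speeds; "joint_torque": joint torques, N m; "tcp_pos": TCP position; "tcp_rot": TCP orientation; "force": force on the tool from outside, world axes, zero at the start; "wrist_torque": the same for the moment, N m; "finger_gap": opening from 0.0 (shut) to 1.0 (fully open); "grip_force": force on a finger pad.
Only numpy, scipy, OpenCV 4.12 (cv2) and the standard library are available. Lean on these libraries where they do the work, as an engineer would, in place of code of your own. Each camera call takes 0.05 s, during which the arm holds its last target. There are 200 camera calls.

TASK

Lift the medicine jar with the red label out of the moulded delivery tray, stand it in the middle of the round pad of the label reader with its red label squarely facing the reader's dark window, and let go. With the jar standing like that, press the yellow button fully down, then put the jar away standing upright in the blue basket. Never drop the jar, and leave the other things where they are.

Things in the scene. Friction and masses are not known exactly. Their poses are not given: they have to be found in the camera images.
- jar: The jar to be read: white plastic cylinder, 54 mm diameter, 120 mm tall, about 0.15 kg, white lid. A red label covers about 80 degrees of its side; a red stripe on the lid runs from the centre to the label side. Origin: centre of the underside; z up; x points from the axis to the middle of the label. It starts in one of the two tray pockets, its underside 10 mm above the table.
- jar_mark (a point): Middle of the red label, on the jar's surface: 27 mm from the axis along the jar's x, 60 mm above its underside.
- spare_jar: Bystander in the other tray pocket: same jar in shape and size but with a green label and green lid stripe. Origin: centre of the underside.
- tray: Fixed grey-brown moulded-pulp delivery tray, 230 (x) x 120 (y) x 45 mm tall, with two round pockets 59 mm across and 35 mm deep, centred at x = -55 mm and +55 mm. The jars stand in them and stick out 85 mm above the tray. Origin: centre of the underside.
- reader: Fixed label reader. Grey base plate 210 (x) x 110 (y) x 6 mm; at its +x end stands a white block 65 (x) x 100 (y) mm, from x = 40 to 105 mm, its top 110 mm above the table, with a dark window on its -x face looking along -x over the round pad. Origin: centre of the underside.
- pad (a point): Centre of the round white pad (72 mm diameter with its black rim, flush with the base plate), at x = -50 mm of the reader and 6 mm above the table: where the jar's underside centre goes for reading.
- window (a point): Centre of the reader's dark window (64 mm wide, 60 mm high), at x = 40 mm of the reader, 60 mm above the table, 90 mm from the pad's centre. The red label must face it, so the jar's x then points the same way as the reader's x.
- read_button (a joint): Travel of the round yellow read button (36 mm diameter) on the reader block's top: 0 up, 0.006 m fully down; springs back; about 4 N to press down.
- read_button_top (a point): Centre of the yellow button's top face; it is pressed straight down.
- basket: Fixed blue open basket, 220 (x) x 170 (y) x 60 mm tall, walls and floor 5 mm thick. Origin: centre of the underside. Its +x end holds the small tub, its -x end is free.
- basket_free (a point): A free place on the basket's inner floor, 45 mm towards -x from the basket's centre, 5 mm above the table: the jar fits well here.
- tub: Bystander: small clear tub with green lid, 60 mm diameter, 48 mm tall, at the +x end in the basket. Origin: centre of the underside.
- sauce: Bystander: dark brown bottle with white cap, 60 mm diameter, 170 mm tall, beyond the reader. Origin: centre of the underside.
- cup: Bystander: clear cup, 74 mm across, 100 mm tall, beyond the reader. Origin: centre of the underside.
- plate: Bystander: white plate, 150 mm across, 22 mm tall. Origin: centre of the underside.
- dip: Bystander: small amber bowl, 64 mm across, 30 mm tall, near the robot's base. Origin: centre of the underside.
- spoon: Bystander: steel spoon, 160 mm long, lying on the far left. Origin: near its middle.
There are look-alikes about, which are no part of the job. What is shaped like the jar but turquoise is not meant.

How it is judged:
By the outcome, as a careful person would: the job done as asked, in the order asked, and still so for the second after the job is handed in, with the robot touching nothing.
It also fails if it takes over 61 s, if anything falls off the work surface, if the arm or the gripper's body presses on something with over 40 N, if the wrist force passes 120 N, or if a joint passes its speed limit or range.

## Working session

There is one attempt and no reset: what is moved stays moved. The work goes in short steps, Python scripts to look and compute and a shell command to move; the robot and the scene stay as the last step left them, time stands still between calls to the robot, and variables do not carry over. Pictures are saved under pics/ and viewed, at most 10 in all, crops included, and the job is handed in when it is done.

```bash
mkdir -p pics; cat > h.py <<'E'
import numpy as np, cv2
from cell import arm
from scipy.spatial.transform import Rotation as R
def K(c): return np.array([[c['fx'],0,c['cx']],[0,c['fy'],c['cy']],[0,0,1.]])
def ray(c,uv):
    # k1 on slopes: r_d = r(1+k1 r^2)
    p=cv2.undistortPoints(np.array(uv,float).reshape(-1,1,2),K(c),np.array([c['k1'],0,0,0.]))[:,0]
    Rm=R.from_rotvec(np.ravel(c['rvec'])).as_matrix(); o=-Rm.T@np.ravel(c['tvec'])
    return o,np.c_[p,np.ones(len(p))]@Rm
def onplane(c,uv,z):
    o,d=ray(c,uv); return o+d*((z-o[2])/d[:,2])[:,None]
def cloud(c):
    v,u=np.mgrid[:384,:512]; o,d=ray(c,np.c_[u.ravel(),v.ravel()])
    return (o+d*c['range_z'].reshape(-1,1)).reshape(384,512,3)
def save(c,n): cv2.imwrite('pics/'+n,c['img'][:,:,::-1])
E
python3 - <<'E'
from h import *
import pickle
cs={n:arm.camera(n) for n in("top","side","wrist")}
pickle.dump(cs,open('c0.pkl','wb'))
cv2.imwrite('pics/ts.png',np.vstack([cs[n]['img'][:,:,::-1] for n in("top","side")])[:, :])
im=cv2.resize(np.vstack([cs[n]['img'][:,:,::-1] for n in("side","wrist")]),(400,600)); cv2.imwrite('pics/sw.png',im)
save(cs['top'],'top.png')
for n in cs: c=cs[n];o,d=ray(c,[[256,192]]);print(n,c['fx'],c['k1'],o,d)
print(arm.read_state())
E
```

```text
top 388.05204570798674 -0.028360316769922133 [ 0.3545205  -0.03853678  1.21594161] [[ 0.16797747  0.01784032 -0.98569066]]
side 358.611413594753 -0.038662034444672956 [0.34227563 0.66075358 0.69403315] [[ 0.245852   -0.76264391 -0.59906648]]
wrist 294.7306641914028 -0.015639785893259983 [0.10876111 0.6700364  0.37350842] [[ 0.30604077 -0.0932485  -0.94744371]]
{'t': 0.15, 'joint_pos': array([ 1.13701145e+00,  2.87005069e-01,  1.57788474e+00, -5.02177097e-05,
        1.27864694e+00, -1.50009237e-01]), 'qd': array([-1.57176260e-04, -1.98403820e-03, -2.69273060e-03, -9.16211743e-04,
       -2.04005733e-03, -8.46481152e-05]), 'joint_torque': array([ 4.67571754e-04, -4.06602287e+01, -2.93141252e+01, -1.71554475e-04,
        3.96872245e-03,  9.61650599e-07]), 'tcp_pos': array([0.1887262 , 0.64746165, 0.20401256]), 'tcp_rot': array([-4.44164224e-01, -3.10951576e+00,  2.94585211e-03]), 'force': array([ 0.06422832,  0.51204495, -0.68103685]), 'wrist_torque': array([0.00396863, 0.04118527, 0.0074706 ]), 'grip_force': 0.0, 'finger_gap': 1.0016218974183848}
```

View pics/top.png

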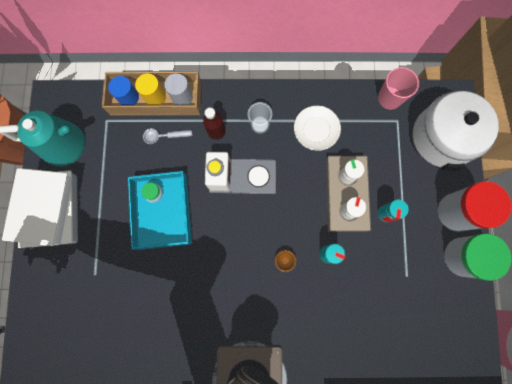

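View pics/sw.png

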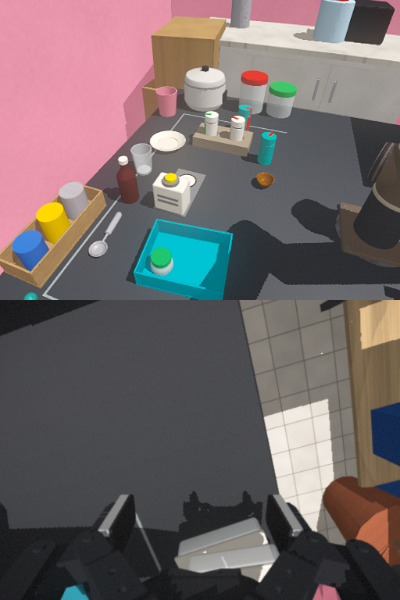

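Top view, with image up = +x and left = +y. These could be taken for the jar:
- white jar with a red stripe in the tray (353,208)
- white jar with a green stripe in the tray (351,172)
- turquoise jars with red labels (333,254) and (397,210)
- large red-lidded canister (485,205)

I choose the white one with the red stripe at (353,208). The pad is at (259,176), the yellow button at (215,167) and the basket at (160,210), with the tub at (151,191).

```bash
cat > m.py <<'E'
from h import *
import pickle
cs=pickle.load(open('c0.pkl','rb')); c=cs['top']; im=c['img'][:,:,::-1].copy(); hsv=cv2.cvtColor(im,cv2.COLOR_BGR2HSV); P=cloud(c)
def comps(m,box,mn=6):
    x0,y0,x1,y1=box; k=np.zeros_like(m); k[y0:y1,x0:x1]=m[y0:y1,x0:x1]
    n,l,s,ce=cv2.connectedComponentsWithStats(k.astype(np.uint8)); return [(l==i) for i in range(1,n) if s[i,4]>=mn]
def uv(m): v,u=np.nonzero(m); return np.c_[u,v].astype(float)
H,S,V=cv2.split(hsv)
z=P[:,:,2]
print('lid by height'); 
for m in comps((z>.122)&(z<.14),(325,150,372,225),20): print(len(uv(m)),uv(m).mean(0),np.median(z[m]),onplane(c,[uv(m).mean(0)],.13)[0], cv2.minEnclosingCircle(uv(m).astype(np.float32)))
red=((H<8)|(H>172))&(S>140)&(V>100)
for m in comps(red,(335,190,372,225),3): print('red',len(uv(m)),uv(m).mean(0),P[m].mean(0)); print(np.round(onplane(c,uv(m),.13)[:,:2],4).tolist(), np.round(z[m],3).tolist())
yel=(H>20)&(H<35)&(S>140)&(V>100)
for m in comps(yel,(200,150,232,185)): zz=np.median(z[m]);print('yel',len(uv(m)),uv(m).mean(0),zz,onplane(c,[uv(m).mean(0)],zz))
# rects
def rect(m,zz,name):
    q=onplane(c,uv(m),zz)[:,:2].astype(np.float32); r=cv2.minAreaRect(q); print(name,len(q),r,np.median(q,0))
rect(max(comps((z>.1)&(z<.12),(195,145,235,195)),key=np.sum),.11,'block')
base=(z>.002)&(z<.012)&(V>65); mm=comps(base,(225,155,282,198),20)
for m in mm: rect(m,.006,'base')
for m in comps((V>170)&(z<.02),(240,160,275,195),20): print('pad',len(uv(m)),onplane(c,[uv(m).mean(0)],.006), cv2.fitEllipse(uv(m).astype(np.float32)[cv2.convexHull(uv(m).astype(np.float32),returnPoints=False)[:,0]]))
rect(max(comps((z>.038)&(z<.052),(320,145,380,240)),key=np.sum),.045,'tray')
rect(max(comps((H>85)&(H<108)&(S>150)&(z>.052)&(z<.068),(115,160,200,260)),key=np.sum),.06,'basket')
for m in comps((H>50)&(H<80)&(S>120)&(V>80),(135,175,170,205)): print('tub',onplane(c,[uv(m).mean(0)],.048),np.median(z[m]))
crop=lambda a,x0,y0,x1,y1:cv2.resize(a[y0:y1,x0:x1],(400,400),interpolation=cv2.INTER_CUBIC)
cv2.imwrite('pics/crop.png',np.hstack([crop(im,320,150,400,230),crop(im,195,140,285,230)]))
print(im[176,250:285].tolist()[::4])
E
python3 m.py
```

```text
lid by height
284 [353.70070423 169.1971831 ] 0.12999656899343215 [ 0.60678385 -0.29862829  0.13      ] ((353.56597900390625, 169.24618530273438), 9.595756530761719)
295 [355.13898305 206.09830508] 0.13027694679525892 [ 0.50014325 -0.29862508  0.13      ] ((355.2864074707031, 206.01455688476562), 9.763554573059082)
red 24 [357.33333333 201.16666667] [ 0.51404444 -0.30508881  0.13114753]
[[0.5261, -0.3049], [0.5233, -0.3048], [0.5233, -0.3076], [0.5233, -0.3104], [0.5204, -0.3047], [0.5204, -0.3075], [0.5204, -0.3103], [0.5175, -0.3046], [0.5175, -0.3074], [0.5176, -0.3102], [0.5147, -0.3016], [0.5147, -0.3044], [0.5147, -0.3073], [0.5118, -0.3015], [0.5118, -0.3043], [0.5118, -0.3072], [0.509, -0.3014], [0.509, -0.3042], [0.509, -0.307], [0.5061, -0.3013], [0.5061, -0.3041], [0.5061, -0.3069], [0.5033, -0.3012], [0.5033, -0.304]] [0.13, 0.132, 0.136, 0.132, 0.129, 0.13, 0.13, 0.134, 0.132, 0.129, 0.134, 0.132, 0.13, 0.13, 0.131, 0.13, 0.128, 0.13, 0.133, 0.131, 0.13, 0.13, 0.132, 0.13]
yel 115 [214.45217391 166.3826087 ] 0.13206089484767314 [[0.61347057 0.10087221 0.13206089]]
block 
[... 222 characters left out ...]
038515091), 84.92975616455078) [ 0.609149  -0.0066704]
pad 310 [[ 0.61329442 -0.02300714  0.006     ]] ((258.0317687988281, 175.74700927734375), (19.341230392456055, 19.876935958862305), 91.25886535644531)
tray 2052 ((0.5536631941795349, -0.2987692058086395), (0.2233862280845642, 0.12199355661869049), 0.19495537877082825) [ 0.5503037  -0.28576767]
basket 530 ((0.49783414602279663, 0.2784055471420288), (0.2177514135837555, 0.17254532873630524), 6.462432384490967) [0.50163794 0.2886511 ]
tub [[0.55631363 0.30859079 0.048     ]] 0.053438361522428424
[[242, 244, 245], [243, 245, 245], [244, 245, 245], [243, 245, 245], [243, 245, 245], [130, 126, 120], [146, 142, 136], [72, 64, 62], [72, 65, 64]]
```

View pics/crop.png

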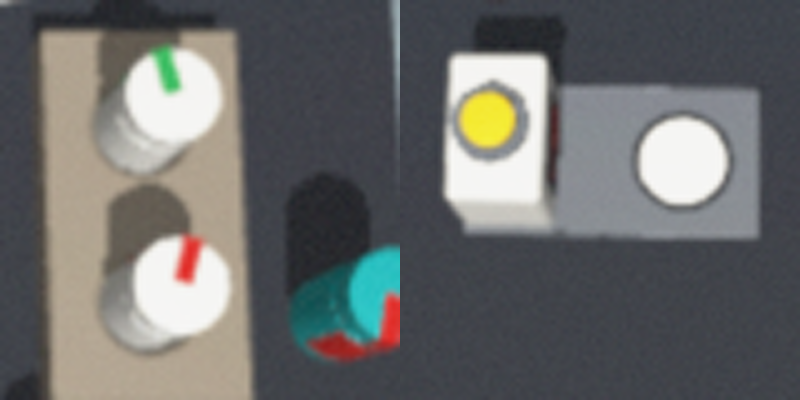

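The crop shows the red-stripe jar's lid centred near full-image pixel (355.8,206.8), with the stripe running up and slightly right. The turquoise red-label one (397,210) is the look-alike. The pad is at (258,176) and the button on the block at (214.5,166.4). I'll refine the lid centre, stripe angle and reader axis next.

```bash
cat >> h.py <<'E'
def to(tgt,psi=None,s=None):
    """print tool-frame shift to world tgt, yaw turn to psi(deg, dir of tool y)"""
    s=s or arm.read_state(); Rm=R.from_rotvec(s['tcp_rot']).as_matrix()
    d=Rm.T@(np.array(tgt)-s['tcp_pos']); y=np.degrees(np.arctan2(Rm[1,1],Rm[0,1]))
    print('tcp',s['tcp_pos'].round(4),'psi',y.round(2),'zdir',Rm[:,2].round(4),'shift',d.round(4),'rows>=',(np.linalg.norm(d)/.0417).round(1),'turnz',None if psi is None else round(y-psi,2),'t',s['t'])
E
cat > m2.py <<'E'
from h import *
import pickle
exec(open('m.py').read().split("print('lid")[0])
def ell(m): 
    q=max(cv2.findContours(m.astype(np.uint8),cv2.RETR_EXTERNAL,cv2.CHAIN_APPROX_NONE)[0],key=len); return cv2.fitEllipse(cv2.convexHull(q))
red=((H<8)|(H>172))&(S>140)&(V>100); grn=(H>45)&(H<85)&(S>90)
for nm,box,col in(('red',(340,190,372,222),red),('green',(340,152,372,185),grn)):
    m=max(comps(((V>215)&(S<40))|col,box,50),key=np.sum); e=ell(m); ce=onplane(c,[e[0]],.13)[0]
    k=max(comps(col&m,box,3),key=np.sum); q=onplane(c,uv(k),.13)[:,:2]; w=q.mean(0)-ce[:2]
    vx=cv2.fitLine(q.astype(np.float32),cv2.DIST_L2,0,.01,.01).ravel()[:2]; vx*=np.sign(vx[0])
    print(nm,e,ce,'ang mean',np.degrees(np.arctan2(w[1],w[0])),'fit',np.degrees(np.arctan2(vx[1],vx[0])))
pl=max(comps((V>95)&(z<.03),(231,150,285,200),100),key=np.sum); q=onplane(c,uv(pl),.006)[:,:2].astype(np.float32); print('plate',cv2.minAreaRect(q))
# long edges of plate
u0=uv(pl); 
for f in(np.min,np.max):
    L=np.array([[u,f(u0[u0[:,0]==u][:,1])] for u in range(236,270)]); W=onplane(c,L,.006)[:,:2].astype(np.float32); v=cv2.fitLine(W,cv2.DIST_HUBER,0,.01,.01).ravel(); print('edge dir',np.degrees(np.arctan2(v[1],v[0])),v[2:])
to([.48,.25,.26]); 
E
python3 m2.py
```

```text
red ((355.6605224609375, 207.18089294433594), (18.79059410095215, 20.542190551757812), 16.9864559173584) [ 0.49707237 -0.29997935  0.13      ] ang mean -17.45792399115937 fit -13.786453
green ((354.25543212890625, 168.6253204345703), (18.09735107421875, 18.944313049316406), 161.49485778808594) [ 0.60847102 -0.30028629  0.13      ] ang mean 10.89083284796862 fit 14.704987
plate ((0.6128230094909668, -0.006407462060451508), (0.11082127690315247, 0.1413874626159668), 0.12949238717556)
edge dir -89.87028 [0.6682116  0.00074066]
edge dir -89.81536 [ 0.5575125  -0.01854797]
tcp [0.1887 0.6475 0.204 ] psi 73.74 zdir [-8.0e-04 -1.8e-03 -1.0e+00] shift [-0.3909 -0.3001 -0.0555] rows>= 11.9 turnz None t 0.15
```

```bash

python3 -m pendant '[[[0,0,0,-0.0279,-0.0214,-0.004,-1],[0,0,0,-0.0279,-0.0214,-0.004,-1],[0,0,0,-0.0279,-0.0214,-0.004,-1],[0,0,0,-0.0279,-0.0214,-0.004,-1],[0,0,0,-0.0279,-0.0214,-0.004,-1],[0,0,0,-0.0279,-0.0214,-0.004,-1],[0,0,0,-0.0279,-0.0214,-0.004,-1],[0,0,0,-0.0279,-0.0214,-0.004,-1],[0,0,0,-0.0279,-0.0214,-0.004,-1],[0,0,0,-0.0279,-0.0214,-0.004,-1],[0,0,0,-0.0279,-0.0214,-0.004,-1],[0,0,0,-0.0279,-0.0214,-0.004,-1],[0,0,0,-0.0279,-0.0214,-0.004,-1],[0,0,0,-0.0279,-0.0214,-0.004,-1]]]'
python3 -m pendant '[[[0,0,0,-0.0108,-0.0326,0,-1],[0,0,0,-0.0108,-0.0326,0,-1],[0,0,0,-0.0108,-0.0326,0,-1],[0,0,0,-0.0108,-0.0326,0,-1],[0,0,0,-0.0108,-0.0326,0,-1],[0,0,0,-0.0108,-0.0326,0,-1],[0,0,0,-0.0108,-0.0326,0,-1],[0,0,0,-0.0108,-0.0326,0,-1],[0,0,0,-0.0108,-0.0326,0,-1],[0,0,0,-0.0108,-0.0326,0,-1],[0,0,0,-0.0108,-0.0326,0,-1],[0,0,0,-0.0108,-0.0326,0,-1],[0,0,0,-0.0108,-0.0326,0,-1],[0,0,0,-0.0108,-0.0326,0,-1],[0,0,0,-0.0108,-0.0326,0,-1],[0,0,0,-0.0108,-0.0326,0,-1]]]'
python3 -m pendant '[[[0,0,7.1,0,0,0,-1],[0,0,7.1,0,0,0,-1],[0,0,7.1,0,0,0,-1],[0,0,7.1,0,0,0,-1],[0,0,7.1,0,0,0,-1],[0,0,7.1,0,0,0,-1],[0,0,7.1,0,0,0,-1],[0,0,7.1,0,0,0,-1],[0,0,7.1,0,0,0,-1],[0,0,7.1,0,0,0,-1],[0,0,7.1,0,0,0,-1],[0,0,7.1,0,0,0,-1]]]'
python3 -m pendant '[[[0,0,7.1,0,0,0,-1],[0,0,7.1,0,0,0,-1],[0,0,7.1,0,0,0,-1],[0,0,7.1,0,0,0,-1],[0,0,7.1,0,0,0,-1],[0,0,7.1,0,0,0,-1],[0,0,7.1,0,0,0,-1],[0,0,7.1,0,0,0,-1],[0,0,7.1,0,0,0,-1],[0,0,7.1,0,0,0,-1],[0,0,7.1,0,0,0,-1],[0,0,0,0,0,0,-1]]]'
python3 - <<'E'
from h import *
to([.498,-.2995,.26],-90)
c=arm.camera('wrist'); save(c,'w1.png')
import pickle; pickle.dump(c,open('w1.pkl','wb'))
E
```

```text
t: 1.32
tcp_pos: [0.4806, 0.2494, 0.2611]
tcp_rot: [-0.444, -3.11, 0.0]
force: [-0.2, 1.1, -0.5]
finger_gap: 1.0
grip_force: 0.0
t: 2.65
tcp_pos: [0.4995, -0.2997, 0.2607]
tcp_rot: [-0.445, -3.109, -0.001]
force: [1.1, -0.4, -0.2]
finger_gap: 1.001
grip_force: 0.0
t: 3.65
tcp_pos: [0.4997, -0.2979, 0.2606]
tcp_rot: [-2.438, -1.98, 0.0]
force: [0.5, -0.3, 0.7]
finger_gap: 0.998
grip_force: 0.0
t: 4.65
tcp_pos: [0.4997, -0.2979, 0.2607]
tcp_rot: [-3.141, -0.009, 0.001]
force: [0.8, 0.1, -0.9]
finger_gap: 1.0
grip_force: 0.0
tcp [ 0.4997 -0.2979  0.2607] psi -89.68 zdir [-7.e-04  5.e-04 -1.e+00] shift [-0.0017  0.0016  0.0007] rows>= 0.1 turnz 0.32 t 4.65
```

View pics/w1.png

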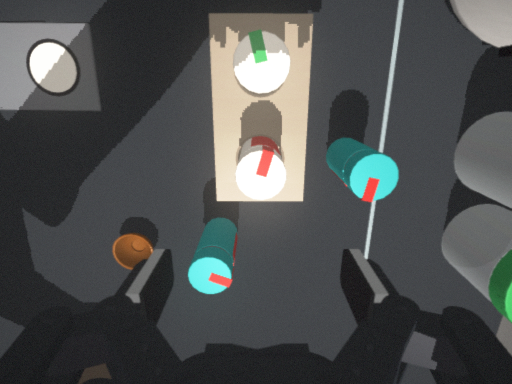

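The wrist view shows the white jar with red stripe and label at (261,175) and the green-stripe spare at (262,62). The turquoise look-alikes are at (211,272) and (373,178). I'll measure the jar and the turquoise neighbours from here.

```bash
cat > m3.py <<'E'
from h import *
import pickle,sys
c=pickle.load(open('w1.pkl','rb')); im=c['img'][:,:,::-1].copy(); H,S,V=cv2.split(cv2.cvtColor(im,cv2.COLOR_BGR2HSV)); P=cloud(c); z=P[:,:,2]
from m import comps,uv
red=((H<8)|(H>172))&(S>140)&(V>100)
b=(225,130,300,205)
m=max(comps((((V>225)&(S<40))|red)&(abs(z-.13)<.012),b,50),key=np.sum)
q=max(cv2.findContours(m.astype(np.uint8),0,1)[0],key=len); e=cv2.fitEllipse(cv2.convexHull(q)); ce=onplane(c,[e[0]],.13)[0]
k=red&m; Q=onplane(c,uv(k),.13)[:,:2]; w=Q.mean(0)-ce[:2]; v=cv2.fitLine(Q.astype(np.float32),2,0,.01,.01).ravel()
print(e,ce,np.degrees(np.arctan2(w[1],w[0])),np.degrees(np.arctan2(v[1],v[0])),len(Q))
for x in onplane(c,[[e[0][0]-e[1][0]/2,e[0][1]],[e[0][0]+e[1][0]/2,e[0][1]]],.13): print('lid side',x)
for n,b in(('tqL',(180,235,245,300)),('tqR',(325,130,400,205))):
    m=(H>80)&(H<98)&(S>110); k=max(comps(m&(z>.1),b,50),key=np.sum); print(n,np.median(z[k]),onplane(c,[uv(k).mean(0)],.12))
E
python3 m3.py | grep -A9 '^((2'
```

```text
((260.4757385253906, 174.1963348388672), (49.431846618652344, 51.002742767333984), 59.616329193115234) [ 0.49851775 -0.30267245  0.13      ] -17.99395038503922 -15.544839 239
lid side [ 0.4983604  -0.27659651  0.13      ]
lid side [ 0.49867926 -0.32874676  0.13      ]
tqL 0.12083370661313075 [[ 0.37470009 -0.24076308  0.12      ]]
tqR 0.12062976007367127 [[ 0.49835537 -0.42364304  0.12      ]]
```

```bash

python3 -m pendant '[[[0,0,0,-0.0017,0.0031,0.02,-1],[0,0,0,0,0,0.03,-1],[0,0,0,0,0,0.03,-1],[0,0,0,0,0,0.03,-1],[0,0,0,0,0,0.03,-1],[0,0,0,0,0,0.025,-1],[0,0,0,0,0,0.02,-1],[0,0,0,0,0,0,-1]]]' 40
python3 -m pendant '[[[0,0,0,0,0,0,0.4],[0,0,0,0,0,0,0.6],[0,0,0,0,0,0,1],[0,0,0,0,0,0,1],[0,0,0,0,0,0,1],[0,0,0,0,0,0,1],[0,0,0,0,0,0,1],[0,0,0,0,0,0,1]]]' 40
```

```text
t: 5.37
tcp_pos: [0.495, -0.2986, 0.0706]
tcp_rot: [-3.135, -0.017, 0.012]
force: [-1.0, -0.4, -0.3]
finger_gap: 0.999
grip_force: 0.0
t: 6.03
tcp_pos: [0.4997, -0.3023, 0.0787]
tcp_rot: [3.139, 0.013, 0.006]
force: [0.5, 1.5, 6.9]
finger_gap: 0.621
grip_force: 42.9
```

```bash

python3 -m pendant '[[[0,0,0,0,0,-0.006,1],[0,0,0,0,0,-0.01,1],[0,0,0,0,0,-0.01,1],[0,0,0,0,0,-0.012,1],[0,0,0,0,0,-0.015,1],[0,0,0,0,0,-0.02,1],[0,0,0,0,0,-0.02,1],[0,0,0,0,0,-0.015,1],[0,0,0,0,0,-0.01,1],[0,0,0,0,0,0,1],[0,0,0,0,0,0,1]]]' 40
python3 - <<'E'
from h import *
to([.613,-.0225,.18],15.5)
E
```

```text
t: 6.95
tcp_pos: [0.4982, -0.3012, 0.1947]
tcp_rot: [3.141, 0.012, 0.001]
force: [0.3, 0.2, -3.1]
finger_gap: 0.619
grip_force: 42.6
tcp [ 0.4982 -0.3012  0.1947] psi -89.56 zdir [ 6.e-04 -6.e-04 -1.e+00] shift [ 0.1169 -0.2779  0.0146] rows>= 7.2 turnz -105.06 t 6.95
```

```bash

python3 -m pendant '[[[0,0,0,0.006,-0.0139,0,1],[0,0,0,0.0117,-0.0278,0,1],[0,0,0,0.0117,-0.0278,0,1],[0,0,0,0.0117,-0.0278,0,1],[0,0,0,0.0117,-0.0278,0,1],[0,0,0,0.0117,-0.0278,0,1],[0,0,0,0.0117,-0.0278,0,1],[0,0,0,0.0117,-0.0278,0,1],[0,0,0,0.0117,-0.0278,0,1],[0,0,0,0.0117,-0.0278,0,1],[0,0,0,0.006,-0.0139,0,1],[0,0,0,0,0,0,1]]]' 40
python3 -m pendant '[[[0,0,-4,0,0,0,1],[0,0,-7,0,0,0,1],[0,0,-7,0,0,0,1],[0,0,-7,0,0,0,1],[0,0,-7,0,0,0,1],[0,0,-7,0,0,0,1],[0,0,-7,0,0,0,1],[0,0,-7,0,0,0,1],[0,0,-7,0,0,0,1],[0,0,-7,0,0,0,1],[0,0,-7,0,0,0,1],[0,0,-7,0,0,0,1],[0,0,-7,0,0,0,1],[0,0,-7,0,0,0,1],[0,0,-7,0,0,0,1],[0,0,-4,0,0,0,1],[0,0,0,0,0,0,1],[0,0,0,0,0,0,1]]]' 40
python3 - <<'E'
from h import *
import pickle
to([.613,-.0225,.18],17)
c={n:arm.camera(n) for n in('side','wrist','top')}; pickle.dump(c,open('c2.pkl','wb'))
cr=lambda a,x0,y0,x1,y1:cv2.resize(a[y0:y1,x0:x1,::-1],(400,400),interpolation=cv2.INTER_CUBIC)
cv2.imwrite('pics/p2.png',np.hstack([cr(c['side']['img'],170,120,300,250),cv2.resize(c['wrist']['img'][:,:,::-1],(400,400))]))
E
```

```text
t: 7.95
tcp_pos: [0.6131, -0.0193, 0.1922]
tcp_rot: [-3.14, -0.018, 0.004]
force: [-0.8, -0.9, -2.1]
finger_gap: 0.614
grip_force: 42.7
t: 9.45
tcp_pos: [0.6127, -0.0233, 0.1932]
tcp_rot: [-1.884, -2.512, 0.002]
force: [0.5, -0.1, -2.0]
finger_gap: 0.62
grip_force: 42.7
tcp [ 0.6127 -0.0233  0.1932] psi 16.27 zdir [-1.9e-03 -1.0e-04 -1.0e+00] shift [0.0006 0.0006 0.0132] rows>= 0.3 turnz -0.73 t 9.45
```

View pics/p2.png

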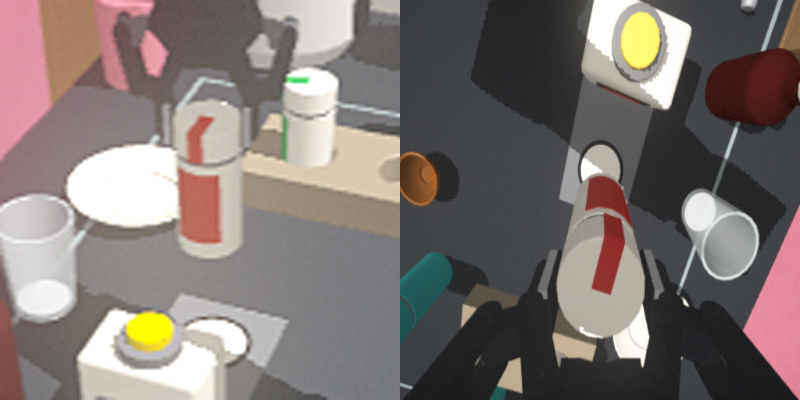

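The jar hangs upright in the grip with its label roughly toward the block, and the red stripe is visible in both views (right half of the composite around (610,255)). I'll measure its angle and position in the wrist view.

```bash
cat > m4.py <<'E'
from h import *
import pickle,sys
C=pickle.load(open(sys.argv[1],'rb')); zl=float(sys.argv[2])
from m import comps,uv
for n in('wrist','side'):
    c=C[n]; im=c['img'][:,:,::-1].copy(); H,S,V=cv2.split(cv2.cvtColor(im,cv2.COLOR_BGR2HSV)); P=cloud(c); z=P[:,:,2]
    near=np.hypot(P[:,:,0]-.613,P[:,:,1]+.0225)<.05
    red=((H<10)|(H>170))&(S>110)&(V>70)
    lid=near&(abs(z-zl)<.01)
    k=max(comps(lid&red,(0,0,512,384),3),key=np.sum)
    zz=np.median(z[k]); L=max(comps(lid&(((S<60)&(V>110))|red),(0,0,512,384),20),key=np.sum); 
    e=cv2.fitEllipse(cv2.convexHull(max(cv2.findContours(L.astype(np.uint8),0,1)[0],key=len))); ce=onplane(c,[e[0]],zz)[0]
    Q=onplane(c,uv(k),zz)[:,:2]; w=Q.mean(0)-ce[:2]; v=cv2.fitLine(Q.astype(np.float32),2,0,.01,.01).ravel()
    print('RES',n,'lid z',zz,np.median(z[L]),'centre',ce,'ellipse',e,'mean',np.degrees(np.arctan2(w[1],w[0])),'fit',np.degrees(np.arctan2(v[1],v[0])),len(Q))
    # label: red points on jar side -> angle about jar axis of its angular extremes
    lab=near&red&(z<zl-.03)&(z>zl-.11); X=P[lab][:,:2]; 
    if len(X)>20:
        a=np.degrees(np.arctan2(X[:,1]-ce[1],X[:,0]-ce[0])); print('RES label',len(a),np.percentile(a,[2,50,98]),np.median(np.hypot(*(X-ce[:2]).T)),P[lab][:,2].min(),P[lab][:,2].max())
E
python3 m4.py c2.pkl .248 | grep RES
```

```text
RES wrist lid z 0.24603991550237256 0.24544547160095698 centre [ 0.61074531 -0.02009376  0.24603992] ellipse ((256.6553649902344, 271.6979675292969), (105.87291717529297, 113.30323028564453), 84.73261260986328) mean 83.8635603461533 fit -88.95598 1582
RES label 1457 [ 44.85107825  94.67649372 132.56894484] 0.02325614346730502 0.14305641206683958 0.2103083946289144
RES side lid z 0.2455719180604662 0.24517798319256545 centre [ 0.61269097 -0.01559672  0.24557192] ellipse ((235.66844177246094, 159.4911651611328), (14.169808387756348, 35.16334533691406), 91.41858673095703) mean 92.86070900576897 fit -85.36937 37
RES label 259 [ 51.42212861 100.89058211 140.55826123] 0.01915515520376719 0.14351301922517035 0.20840186606114036
```

```bash

python3 -m pendant '[[[0,0,0,0.0006,0.0006,0.01,1],[0,0,0,0,0,0.02,1],[0,0,0,0,0,0.02,1],[0,0,0,0,0,0.02,1],[0,0,0,0,0,0.018,1],[0,0,0,0,0,0.014,1],[0,0,0,0,0,0.008,1],[0,0,0,0,0,0.004,1],[0,0,0,0,0,0.001,1],[0,0,0,0,0,0,1],[0,0,0,0,0,0,1],[0,0,0,0,0,0,1]]]' 40
python3 -m pendant '[[[0,0,0,0,0,0.001,1],[0,0,0,0,0,0.001,1],[0,0,0,0,0,0,1],[0,0,0,0,0,0,1]]]' 40
```

```text
t: 10.6
tcp_pos: [0.6148, -0.0218, 0.0805]
tcp_rot: [1.88, 2.514, 0.002]
force: [0.4, -0.3, -1.4]
finger_gap: 0.615
grip_force: 42.7
t: 10.93
tcp_pos: [0.6137, -0.0216, 0.0771]
tcp_rot: [-1.881, -2.516, 0.0]
force: [0.3, 0.1, -2.1]
finger_gap: 0.618
grip_force: 42.7
```

```bash

for i in 1 2; do python3 -m pendant '[[[0,0,0,0,0,0.001,1],[0,0,0,0,0,0,1],[0,0,0,0,0,0,1]]]' 40 | grep -E "force|tcp_pos"; done; python3 - <<'E'
from h import *
import pickle
to([.613,-.0225,.0737],17)
c={n:arm.camera(n) for n in('side','wrist','top')}; pickle.dump(c,open('c3.pkl','wb'))
E
python3 m4.py c3.pkl .126 | grep RES
```

```text
tcp_pos: [0.6137, -0.0216, 0.076]
force: [-0.0, -0.5, -2.9]
grip_force: 42.7
tcp_pos: [0.6137, -0.0216, 0.075]
force: [0.1, -0.0, -1.7]
grip_force: 42.7
tcp [ 0.6137 -0.0216  0.075 ] psi 16.45 zdir [-3.e-04  0.e+00 -1.e+00] shift [-0.0007 -0.0009  0.0013] rows>= 0.0 turnz -0.55 t 11.4333
RES wrist lid z 0.12771376748402372 0.12709923260796535 centre [ 0.61137227 -0.01786376  0.12771377] ellipse ((256.630615234375, 270.27081298828125), (108.77129364013672, 112.9796371459961), 83.70979309082031) mean 83.28910643486057 fit -88.05847 1657
RES label 1468 [ 43.6723762   94.54826028 133.7944511 ] 0.02253918179101372 0.024530272274242204 0.09144533228430149
RES side lid z 0.12718877136578072 0.1267114126990071 centre [ 0.61369106 -0.01374297  0.12718877] ellipse ((235.8336944580078, 199.24636840820312), (15.233832359313965, 30.156198501586914), 93.63369750976562) mean 91.49511605136337 fit -84.35881 36
RES label 143 [ 47.86294059 101.16661347 142.34585618] 0.019253302764210188 0.04211103042031439 0.09017270523715692
```

```bash
cat > m5.py <<'E'
from h import *
import pickle,sys
c=pickle.load(open(sys.argv[1],'rb'))['wrist']; zl=float(sys.argv[2])
H,S,V=cv2.split(cv2.cvtColor(c['img'][:,:,::-1].copy(),cv2.COLOR_BGR2HSV)); P=cloud(c)
near=np.hypot(P[:,:,0]-.613,P[:,:,1]+.0225)<.05
red=((H<10)|(H>170))&(S>110)&(V>70)
L=(near&(abs(P[:,:,2]-zl)<.012)&(((S<60)&(V>110))|red)).astype(np.uint8)
v,u=np.nonzero(L); W=onplane(c,np.c_[u,v],zl)[:,:2]
# lid plane projection: side walls only extend toward the camera; far rim and flanks are true
o=ray(c,[[0,0]])[0]; d=o[:2]-np.median(W,0); d/=np.linalg.norm(d); n=np.array([-d[1],d[0]])
far=np.percentile(W@d,.3); lo,hi=np.percentile(W@n,[.3,99.7]); ctr=d*(far+.027)+n*(lo+hi)/2
k=red&(L>0)&(abs(P[:,:,2]-zl)<.005); q=onplane(c,np.argwhere(k)[:,::-1],zl)[:,:2]; q=q[(q-ctr)@d<.026]; w=q.mean(0)-ctr
f=cv2.fitLine(q.astype(np.float32),2,0,.01,.01).ravel()
print('RES diam',hi-lo,'depth',np.ptp(W@d),'centre',ctr,'mean',np.degrees(np.arctan2(w[1],w[0])),'fit',np.degrees(np.arctan2(f[1],f[0]))%180)
E
python3 m5.py c3.pkl .127; python3 m5.py c2.pkl .2455
```

```text
RES diam 0.05097067112021936 depth 0.05942966990917645 centre [ 0.61231698 -0.02114679] mean 86.27630270202101 fit 88.941216
RES diam 0.06492789912674346 depth 0.058863536257683174 centre [ 0.61159907 -0.02243852] mean 86.95456652693859 fit 88.994675
```

```bash

for i in 1 2; do python3 -m pendant '[[[0,0,0,-0.0003,-0.0004,0.0007,1],[0,0,0,0,0,0,1],[0,0,0,0,0,0,1]]]' 40 | grep -E "force|tcp_pos"; done
```

```text
tcp_pos: [0.6138, -0.022, 0.0748]
force: [0.3, 0.2, 0.4]
grip_force: 42.9
tcp_pos: [0.6139, -0.0223, 0.0748]
force: [-0.6, 0.1, 3.5]
grip_force: 43.2
```

```bash

python3 -m pendant '[[[0,0,0,0,0,0,-0.2],[0,0,0,0,0,0,-0.25],[0,0,0,0,0,0,-0.35],[0,0,0,0,0,0,-0.5],[0,0,0,0,0,0,-0.7],[0,0,0,0,0,0,-1],[0,0,0,0,0,0,-1],[0,0,0,0,0,0,-1],[0,0,0,0,0,0,-1]]]' 20
python3 -m pendant '[[[0,0,0,0,0,-0.01,-1],[0,0,0,0,0,-0.02,-1],[0,0,0,0,0,-0.03,-1],[0,0,0,0,0,-0.04,-1],[0,0,0,0,0,-0.04,-1],[0,0,0,0,0,-0.03,-1],[0,0,0,0,0,0,-1],[0,0,0,0,0,0,-1]]]' 20
python3 - <<'E'
from h import *
import pickle
to([.6135,.1009,.2],90)
c={n:arm.camera(n) for n in('side','wrist','top')}; pickle.dump(c,open('c4.pkl','wb'))
cr=lambda a,x0,y0,x1,y1:cv2.resize(a[y0:y1,x0:x1,::-1],(400,400),interpolation=cv2.INTER_CUBIC)
cv2.imwrite('pics/p4.png',np.hstack([cr(c['side']['img'],170,150,290,270),cv2.resize(c['wrist']['img'][:,:,::-1],(400,400))]))
c=c['wrist'];H,S,V=cv2.split(cv2.cvtColor(c['img'][:,:,::-1].copy(),cv2.COLOR_BGR2HSV)); P=cloud(c);m=(H>20)&(H<35)&(S>140)&(V>100)&(abs(P[:,:,2]-.128)<.015)
u=np.argwhere(m)[:,::-1]; zz=np.median(P[m][:,2]); print('button',zz,onplane(c,u,zz).mean(0),len(u))
E
python3 m5.py c4.pkl .126
```

```text
t: 12.83
tcp_pos: [0.6131, -0.0224, 0.0736]
tcp_rot: [-1.881, -2.516, 0.0]
force: [0.1, 0.5, 0.5]
finger_gap: 1.003
grip_force: 0.0
t: 13.5
tcp_pos: [0.6148, -0.0227, 0.2482]
tcp_rot: [1.877, 2.511, 0.005]
force: [0.3, -0.4, 0.2]
finger_gap: 1.0
grip_force: 0.0
tcp [ 0.6148 -0.0227  0.2482] psi 16.45 zdir [ 0.0073 -0.0015 -1.    ] shift [0.119  0.0335 0.048 ] rows>= 3.2 turnz -73.55 t 13.5
button 0.13273252649349226 [0.61243329 0.09962251 0.13273253] 1367
RES diam 0.052018231593524256 depth 0.05587531783030478 centre [ 0.61213317 -0.02288679] mean 88.0837354156971 fit 89.0849
```

View pics/p4.png

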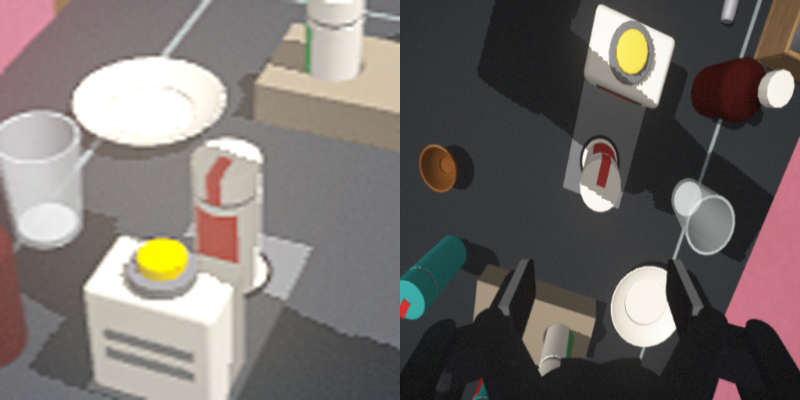

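The jar stands upright on the pad with its red label toward the window, and the robot is clear (left half: jar at (225,215); the button top is at (162,258)). Next I shut the fingers and press the button.

```bash

python3 -m pendant '[[[0,0,0,0.0197,0.0055,0,1],[0,0,0,0.0197,0.0055,0,1],[0,0,0,0.0197,0.0055,0,1],[0,0,0,0.0197,0.0055,0,1],[0,0,0,0.0197,0.0055,0,1],[0,0,0,0.0197,0.0055,0,1],[0,0,0,0,0,0.03,1],[0,0,0,0,0,0.03,1],[0,0,0,0,0,0.02,1],[0,0,0,0,0,0.01,1],[0,0,0,0,0,0,1],[0,0,0,0,0,0,1],[0,0,0,0,0,0,1]]]' 20
python3 - <<'E'
from h import *
to([.613,.1,.1325],17)
E
```

```text
t: 14.73
tcp_pos: [0.6124, 0.1002, 0.1552]
tcp_rot: [1.88, 2.515, 0.002]
force: [-0.8, 0.2, -0.0]
finger_gap: 0.001
grip_force: 0.0
tcp [0.6124 0.1002 0.1552] psi 16.42 zdir [ 0.0023  0.     -1.    ] shift [-0.0003  0.0005  0.0227] rows>= 0.5 turnz -0.58 t 14.7333
```

```bash

python3 -m pendant '[[[0,0,0,0,0,0.01,1],[0,0,0,0,0,0.008,1],[0,0,0,0,0,0.004,1],[0,0,0,0,0,0.002,1],[0,0,0,0,0,0.001,1],[0,0,0,0,0,0,1],[0,0,0,0,0,0,1]]]' | grep -E "tcp_pos|force"
for i in 1 2 3; do python3 -m pendant '[[[0,0,0,0,0,0.001,1],[0,0,0,0,0,0,1],[0,0,0,0,0,0,1]]]' | grep -E "tcp_pos|force"; done
```

```text
tcp_pos: [0.6115, 0.1003, 0.1289]
force: [0.3, 0.2, 0.3]
grip_force: 0.0
tcp_pos: [0.6115, 0.1003, 0.1279]
force: [0.2, 0.6, -0.5]
grip_force: 0.0
tcp_pos: [0.6114, 0.1003, 0.1267]
force: [0.5, -0.0, 0.0]
grip_force: 0.0
tcp_pos: [0.6113, 0.1003, 0.1256]
force: [-0.6, 0.4, -0.0]
grip_force: 0.0
```

```bash

for i in 1 2 3; do python3 -m pendant '[[[0,0,0,0,0,0.001,1],[0,0,0,0,0,0,1],[0,0,0,0,0,0,1]]]' | grep -E "tcp_pos|force: \["; done
python3 - <<'E'
from h import *
c=arm.camera('side'); cv2.imwrite('pics/p5.png',cv2.resize(c['img'][150:270,150:270,::-1],(600,600),interpolation=cv2.INTER_CUBIC))
E
```

```text
tcp_pos: [0.6113, 0.1003, 0.1246]
force: [0.1, -0.9, 0.0]
tcp_pos: [0.6113, 0.1003, 0.1236]
force: [-0.5, 0.2, 0.3]
tcp_pos: [0.6113, 0.1003, 0.1226]
force: [-0.4, 0.0, 0.2]
```

View pics/p5.png

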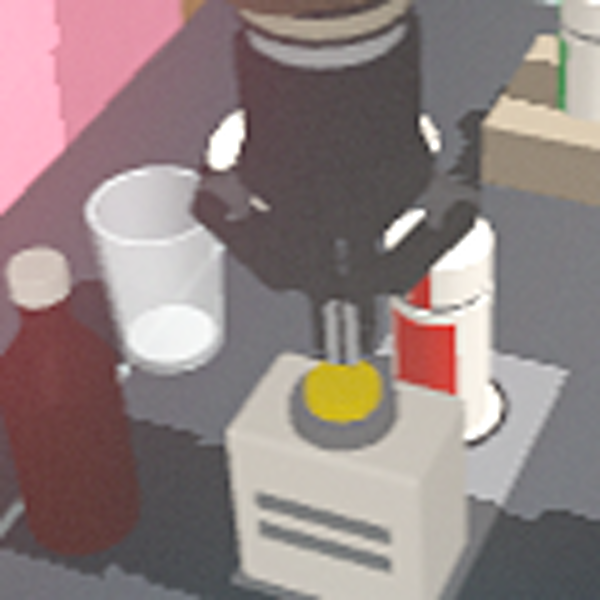

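The picture shows the finger tips at (342,362) of the crop, seemingly at or above the far edge of the yellow button (342,390), and there is no force yet. I'll triangulate the button across the views.

```bash
python3 - <<'E'
from h import *
import pickle
C=pickle.load(open('c4.pkl','rb')); O=[];D=[]
for n in('top','side','wrist'):
    c=pickle.load(open('c0.pkl','rb'))['top'] if n=='top' else C[n]; H,S,V=cv2.split(cv2.cvtColor(c['img'][:,:,::-1].copy(),cv2.COLOR_BGR2HSV)); P=cloud(c)
    m=(H>20)&(H<35)&(S>120)&(V>90)&(np.hypot(P[:,:,0]-.613,P[:,:,1]-.1)<.04); u=np.argwhere(m)[:,::-1]
    o,d=ray(c,[u.mean(0)]); O.append(o);D.append(d[0]/np.linalg.norm(d)); print(n,u.mean(0),len(u),np.median(P[m],0),[onplane(c,[u.mean(0)],z)[0,:2].round(4) for z in(.117,.122,.127,.132)])
A=[np.eye(3)-np.outer(d,d) for d in D]
for s in([0,1,2],[0,1],[1,2],[0,2]): print(s,np.linalg.solve(sum(A[i] for i in s),sum(A[i]@O[i] for i in s)))
c=C['side']; p,_=cv2.projectPoints(np.array([[.6113,.1003,.1226]]),np.ravel(c['rvec']),np.ravel(c['tvec']),K(c),np.array([c['k1'],0,0,0.])); print('tcp px',p.ravel())
E
```

```text
top [214.40833333 166.425     ] 120 [0.61385101 0.10175144 0.13205483] [array([0.6169, 0.1029]), array([0.6157, 0.1023]), array([0.6146, 0.1016]), array([0.6134, 0.101 ])]
side [218.07594937 227.37974684] 158 [0.61175047 0.10496008 0.13229788] [array([0.619 , 0.0899]), array([0.6166, 0.0949]), array([0.6142, 0.0998]), array([0.6118, 0.1048])]
wrist [296.51571429  49.46142857] 1400 [0.61238024 0.0997269  0.13271514] [array([0.6137, 0.1022]), array([0.6133, 0.1014]), array([0.6129, 0.1006]), array([0.6125, 0.0999])]
[0, 1, 2] [0.61351492 0.10099742 0.12835844]
[0, 1] [0.61382501 0.10136154 0.12856938]
[1, 2] [0.61326677 0.10065741 0.12793793]
[0, 2] [0.61222861 0.09983688 0.13619163]
tcp px [219.22606387 229.18503973]
```

```bash

for i in 1 2 3 4; do python3 -m pendant '[[[0,0,0,0.0002,0.0005,0.001,1],[0,0,0,0,0,0.001,1],[0,0,0,0,0,0,1]]]' | grep -E "tcp_pos|force: \["; done
```

```text
tcp_pos: [0.6117, 0.1007, 0.1204]
force: [0.1, 0.5, 1.1]
tcp_pos: [0.6121, 0.101, 0.1184]
force: [0.1, -0.2, -0.1]
tcp_pos: [0.6125, 0.1013, 0.1164]
force: [0.2, -0.6, -1.1]
tcp_pos: [0.6129, 0.1017, 0.1144]
force: [0.1, -0.7, 0.2]
```

```bash

for i in 1 2 3 4 5; do python3 -m pendant '[[[0,0,0,0,0,0.001,1],[0,0,0,0,0,0,1]]]' | grep -E "tcp_pos|force: \["; done
python3 - <<'E'
from h import *
c=arm.camera('side'); cv2.imwrite('pics/p6.png',cv2.resize(c['img'][150:270,150:270,::-1],(600,600),interpolation=cv2.INTER_CUBIC))
print(arm.read_state()['finger_gap'])
E
```

```text
tcp_pos: [0.613, 0.1016, 0.1135]
force: [0.1, -0.1, 0.5]
tcp_pos: [0.613, 0.1017, 0.1125]
force: [0.6, 0.3, 0.4]
tcp_pos: [0.6129, 0.1017, 0.1115]
force: [0.8, -0.1, 0.1]
tcp_pos: [0.613, 0.1016, 0.1105]
force: [0.3, 0.0, -0.1]
tcp_pos: [0.613, 0.1017, 0.1095]
force: [-0.9, 0.4, 0.6]
-0.0034846197039311902
```

View pics/p6.png

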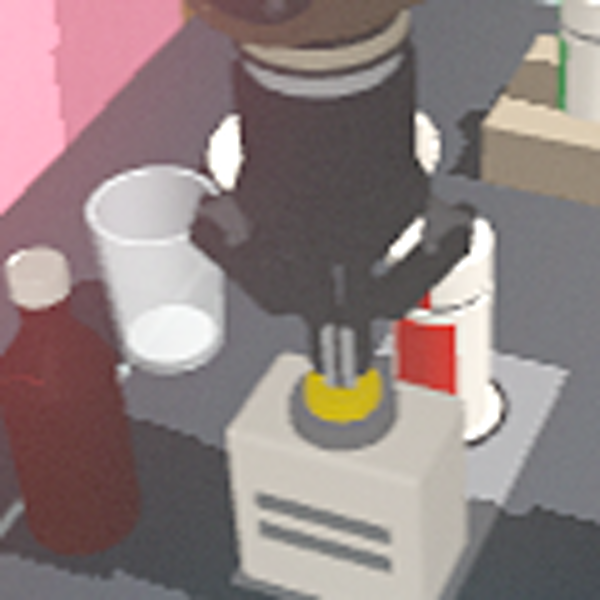

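The tips are now at (342,385) of the crop, at the middle of the button's top face and about to touch. Continuing down.

```bash

for i in 1 2 3 4 5 6; do python3 -m pendant '[[[0,0,0,0,0,0.001,1],[0,0,0,0,0,0,1]]]' | grep -E "tcp_pos|force: \["; done
```

```text
tcp_pos: [0.613, 0.1017, 0.1086]
force: [0.1, 0.3, 0.0]
tcp_pos: [0.613, 0.1017, 0.1075]
force: [-0.1, 0.2, 0.8]
tcp_pos: [0.613, 0.1016, 0.1065]
force: [0.2, -1.2, -0.4]
tcp_pos: [0.6132, 0.1016, 0.1058]
force: [0.4, -1.1, 0.9]
tcp_pos: [0.6132, 0.1017, 0.1049]
force: [0.4, -0.5, 1.4]
tcp_pos: [0.6132, 0.1016, 0.1039]
force: [0.2, 0.0, 2.4]
```

```bash

for i in 1 2 3 4 5 6; do python3 -m pendant '[[[0,0,0,0,0,0.001,1],[0,0,0,0,0,0,1]]]' | grep -E "tcp_pos|force: \["; done
```

```text
tcp_pos: [0.6132, 0.1017, 0.1029]
force: [-1.6, -0.5, 2.9]
tcp_pos: [0.6132, 0.1017, 0.1018]
force: [-1.3, 0.5, 3.4]
tcp_pos: [0.6132, 0.1017, 0.1008]
force: [-0.3, 0.5, 4.3]
tcp_pos: [0.6132, 0.1017, 0.0999]
force: [-0.3, -0.5, 4.5]
tcp_pos: [0.6133, 0.1016, 0.0998]
force: [-2.4, 0.0, 7.4]
tcp_pos: [0.6133, 0.1017, 0.0998]
force: [-4.9, -0.4, 10.0]
```

The button bottomed out: z stopped at 0.0998 m and the force rose to 10 N. Now I raise, open and go back over the jar. The contact height shows the real finger tips sit about 25 mm above the reported TCP, so I will grasp lower this time.

```bash

python3 -m pendant '[[[0,0,0,0,0,-0.01,1],[0,0,0,0,0,-0.03,1],[0,0,0,0,0,-0.04,0.5],[0,0,0,0,0,-0.04,-1],[0,0,0,0,0,-0.03,-1],[0,0,0,-0.0205,-0.0055,0,-1],[0,0,0,-0.0205,-0.0055,0,-1],[0,0,0,-0.0205,-0.0055,0,-1],[0,0,0,-0.0205,-0.0055,0,-1],[0,0,0,-0.0205,-0.0055,0,-1],[0,0,0,-0.0165,-0.0055,0,-1],[0,0,0,0,0,0,-1],[0,0,0,0,0,0,-1],[0,0,0,0,0,0,-1]]]'
python3 - <<'E'
from h import *
import pickle
to([.613,-.0228,.058],17)
c={n:arm.camera(n) for n in('side','wrist','top')}; pickle.dump(c,open('c5.pkl','wb'))
E
python3 m5.py c5.pkl .126
```

```text
t: 21.92
tcp_pos: [0.6148, -0.0213, 0.2471]
tcp_rot: [-1.88, -2.515, 0.0]
force: [-0.6, 0.2, -0.6]
finger_gap: 1.001
grip_force: 0.0
tcp [ 0.6148 -0.0213  0.2471] psi 16.44 zdir [-9.e-04  7.e-04 -1.e+00] shift [-0.0011 -0.0021  0.1891] rows>= 4.5 turnz -0.56 t 21.9167
RES diam 0.052209855761920165 depth 0.05642030810217649 centre [ 0.61162531 -0.02277846] mean 85.765524183072 fit 88.95876
```

```bash

python3 -m pendant '[[[0,0,0,-0.0011,-0.0021,0.02,-1],[0,0,0,0,0,0.035,-1],[0,0,0,0,0,0.035,-1],[0,0,0,0,0,0.035,-1],[0,0,0,0,0,0.03,-1],[0,0,0,0,0,0.02,-1],[0,0,0,0,0,0.01,-1],[0,0,0,0,0,0.004,-1],[0,0,0,0,0,0,-1],[0,0,0,0,0,0,-1],[0,0,0,0,0,0,-1]]]' 40
python3 -m pendant '[[[0,0,0,0,0,0,0],[0,0,0,0,0,0,0.5],[0,0,0,0,0,0,1],[0,0,0,0,0,0,1],[0,0,0,0,0,0,1],[0,0,0,0,0,0,1],[0,0,0,0,0,0,1]]]' 40
python3 -m pendant '[[[0,0,0,0,0,-0.006,1],[0,0,0,0,0,-0.015,1],[0,0,0,0,0,-0.025,1],[0,0,0,0,0,-0.03,1],[0,0,0,0,0,-0.03,1],[0,0,0,0,0,-0.025,1],[0,0,0,0,0,-0.015,1],[0,0,0,0,0,-0.006,1],[0,0,0,0,0,0,1],[0,0,0,0,0,0,1]]]' 40
python3 - <<'E'
from h import *
to([.453,.2735,.21],30)
E
```

```text
t: 22.98
tcp_pos: [0.6151, -0.0236, 0.061]
tcp_rot: [1.879, 2.514, 0.003]
force: [0.6, 0.0, 0.7]
finger_gap: 1.002
grip_force: 0.0
t: 23.57
tcp_pos: [0.6141, -0.0237, 0.06]
tcp_rot: [1.88, 2.515, 0.001]
force: [-1.2, -1.0, 6.0]
finger_gap: 0.622
grip_force: 42.4
t: 24.4
tcp_pos: [0.6126, -0.0233, 0.2091]
tcp_rot: [-1.88, -2.514, 0.002]
force: [-1.3, 0.9, -2.5]
finger_gap: 0.622
grip_force: 42.5
tcp [ 0.6126 -0.0233  0.2091] psi 16.44 zdir [-2.4e-03  5.0e-04 -1.0e+00] shift [ 0.3298 -0.0691 -0.0004] rows>= 8.1 turnz -13.56 t 24.4
```

```bash

python3 -m pendant '[[[0,0,0,0.0135,-0.003,0,1],[0,0,0,0.0275,-0.0057,0,1],[0,0,0,0.0275,-0.0057,0,1],[0,0,0,0.0275,-0.0057,0,1],[0,0,0,0.0275,-0.0057,0,1],[0,0,0,0.0275,-0.0057,0,1],[0,0,0,0.0275,-0.0057,0,1],[0,0,0,0.0275,-0.0057,0,1],[0,0,0,0.0275,-0.0057,0,1],[0,0,0,0.0275,-0.0057,0,1],[0,0,0,0.0275,-0.0057,0,1],[0,0,0,0.0275,-0.0057,0,1],[0,0,0,0.0137,-0.003,0,1],[0,0,0,0,0,0,1],[0,0,0,0,0,0,1]]]' 40
python3 - <<'E'
from h import *
to([.453,.2735,.064],30)
c={n:arm.camera(n) for n in('side','wrist')}
cv2.imwrite('pics/p7.png',np.hstack([cv2.resize(c[n]['img'][:,:,::-1],(400,300)) for n in c]))
E
```

```text
t: 25.65
tcp_pos: [0.4525, 0.2737, 0.2089]
tcp_rot: [-1.877, -2.517, 0.005]
force: [-0.1, -0.7, -1.9]
finger_gap: 0.622
grip_force: 42.5
tcp [0.4525 0.2737 0.2089] psi 16.57 zdir [-0.003  -0.0014 -1.    ] shift [-0.0003  0.0009  0.1449] rows>= 3.5 turnz -13.43 t 25.65
```

View pics/p7.png

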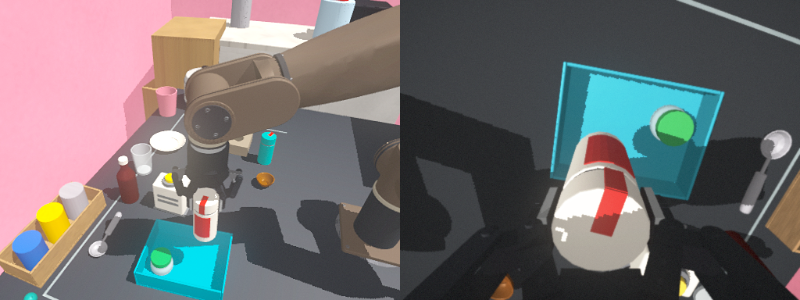

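The jar is held upright over the basket's free end, clear of the tub (left half: jar at (205,217), tub at (161,260)). Lowering.

```bash

python3 -m pendant '[[[0,0,0,0,0,0.012,1],[0,0,0,0,0,0.025,1],[0,0,0,0,0,0.025,1],[0,0,0,0,0,0.025,1],[0,0,0,0,0,0.02,1],[0,0,0,0,0,0.015,1],[0,0,0,0,0,0.01,1],[0,0,0,0,0,0.007,1],[0,0,0,0,0,0.004,1],[0,0,0,0,0,0,1],[0,0,0,0,0,0,1]]]' 40
for i in 1 2 3 4 5 6; do python3 -m pendant '[[[0,0,0,0,0,0.001,1],[0,0,0,0,0,0,1],[0,0,0,0,0,0,1]]]' | grep -E "tcp_pos|force: \["; done
```

```text
t: 26.67
tcp_pos: [0.4549, 0.2734, 0.0684]
tcp_rot: [1.881, 2.515, 0.002]
force: [-0.1, 0.4, -1.9]
finger_gap: 0.622
grip_force: 42.5
tcp_pos: [0.4547, 0.2736, 0.0675]
force: [-0.2, 0.8, -2.7]
tcp_pos: [0.4542, 0.2734, 0.0658]
force: [-0.4, 0.1, -2.6]
tcp_pos: [0.4541, 0.2733, 0.0646]
force: [0.5, 0.0, -1.1]
tcp_pos: [0.4541, 0.2733, 0.0636]
force: [0.1, 0.4, -1.3]
tcp_pos: [0.4541, 0.2733, 0.0626]
force: [0.4, -0.2, -2.7]
tcp_pos: [0.4541, 0.2733, 0.0616]
force: [1.0, 0.0, -2.1]
```

```bash

for i in 1 2 3; do python3 -m pendant '[[[0,0,0,0,0,0.0008,1],[0,0,0,0,0,0,1],[0,0,0,0,0,0,1]]]' | grep -E "tcp_pos|force: \["; done
```

```text
tcp_pos: [0.4542, 0.2733, 0.0609]
force: [0.0, 0.3, -2.4]
tcp_pos: [0.4541, 0.2733, 0.06]
force: [-0.1, 1.6, -0.5]
tcp_pos: [0.4541, 0.2733, 0.0593]
force: [-0.5, -0.2, -0.7]
```

```bash

for i in 1 2; do python3 -m pendant '[[[0,0,0,0,0,0.0007,1],[0,0,0,0,0,0,1],[0,0,0,0,0,0,1]]]' | grep -E "tcp_pos|force: \["; done
```

```text
tcp_pos: [0.4543, 0.2734, 0.059]
force: [-0.9, 0.6, 1.6]
tcp_pos: [0.4543, 0.2734, 0.059]
force: [-2.5, -0.4, 4.6]
```

Contact with the basket floor. Releasing and backing off.

```bash

python3 -m pendant '[[[0,0,0,0,0,0,-0.2],[0,0,0,0,0,0,-0.25],[0,0,0,0,0,0,-0.35],[0,0,0,0,0,0,-0.5],[0,0,0,0,0,0,-0.7],[0,0,0,0,0,0,-1],[0,0,0,0,0,0,-1],[0,0,0,0,0,0,-1],[0,0,0,0,0,0,-1]]]' 20
python3 -m pendant '[[[0,0,0,0,0,-0.01,-1],[0,0,0,0,0,-0.02,-1],[0,0,0,0,0,-0.03,-1],[0,0,0,0,0,-0.04,-1],[0,0,0,0,0,-0.04,-1],[0,0,0,0,0,-0.04,-1],[0,0,0,0,0,0,-1],[0,0,0,0,0,0,-1],[0,0,0,0,0,0,-1]]]' 20
python3 - <<'E'
from h import *
c={n:arm.camera(n) for n in('side','wrist')}
cv2.imwrite('pics/p8.png',np.hstack([cv2.resize(c[n]['img'][:,:,::-1],(400,300)) for n in c]))
E
```

```text
t: 30.17
tcp_pos: [0.4542, 0.2733, 0.0578]
tcp_rot: [1.881, 2.516, -0.0]
force: [0.1, -0.3, -0.1]
finger_gap: 0.999
grip_force: 0.0
t: 30.92
tcp_pos: [0.454, 0.2732, 0.2382]
tcp_rot: [1.881, 2.516, 0.001]
force: [-0.6, -1.4, -0.2]
finger_gap: 0.998
grip_force: 0.0
```

View pics/p8.png

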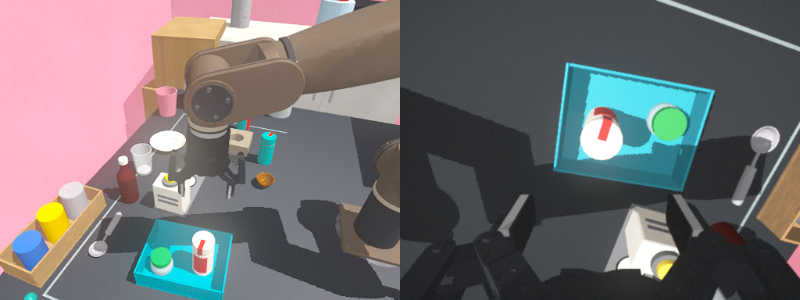

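The jar stands upright in the basket's free end (right half at (601,133)), the tub is where it was at (668,122), and the gripper is clear.

```bash
python3 -c "from cell import arm; print(arm.job_done())"
```

```text
the job is handed in; nothing more can be done
None
```

The jar with the red label was stood on the reader pad facing the window, the yellow button was pressed fully down, and the jar now stands upright in the blue basket; the job was handed in at about 31 s on the robot's clock.

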